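# Hang the toppled caddy in the free place on the drying rail

### The arm

A 7-joint arm with a two-finger parallel gripper is mounted at the origin on the work surface. World frame = base frame: x ahead of the robot, y to its left, z up, the work surface at z = 0. Lengths are in m, angles in rad, forces in N, time in s.
With the tool pointing down it reaches from about 0.425 to 0.925 m from the base axis. Payload 6.8 kg.
Tool frame: the origin (TCP) lies where the fingers leave the gripper's body, on its centre line; the fingertips stand 73 mm ahead of it and the grasp point (between the pads) lies 54 mm ahead of it; z points along the fingers, y is the line along which they close (so a half turn about z gives the same grasp; the last joint's range is limited). The gripper opens to 85 mm and grips with 20 to 120 N. Pads are 22 mm wide; open, the fingers measure 114 mm over their backs; the gripper's body (76 mm by 85 mm) begins 54 mm behind the grasp point. The pads swing forward as they close: fully open they stand 13 mm farther back than shut.
Start: joints at [-1.382, 0.477, 0.022, 1.555, -0.011, 1.109, -0.083], TCP at [0.197, 0.646, 0.304] pointing down, gripper open.
Joint ranges: [-2.96, 2.96], [-0.34, 2.1], [-1.41, 1.46], [0.24, 2.44], [-1.37, 4.51], [0.17, 1.92], [-2.96, 2.96]. Speed limits (rad/s): [2.39, 2.39, 3.14, 3.14, 3.14, 3.14, 3.14].

### API

Orientations are given as a rotation vector (axis times angle).
In Python, from bench import r, monitor, grab_frame, camera_info gives the robot as it stands (r), with the cameras as plain functions and the readings (monitor).
- The arm moves only by the shell command python3 drive.py FILE [OPENING] [FORCE], which reads ROWS from the file FILE. ROWS is 1 to 5 rows, parted by semicolons, with the numbers parted by commas; each row has 6 numbers: dx, dy, dz in a scale on which 1.0 is 300 mm, then a rotation vector rx, ry, rz in a scale on which 1.0 is pi/2 rad; each row is the pose to reach, as a shift and turn from the pose commanded when the command began, along the tool's axes at that moment; what a row does not reach only later rows make up. A row lasts 1/10 s, in which the tool goes at most 0.05 m and 0.15 rad, less where a joint would pass 70% of its speed; a pose out of reach is approached as far as the arm can. OPENING is the finger opening in m, set as the command begins (- or left out keeps the last). The fingers move at their own pace and stop on an object; FORCE is the grip in N (left out, the last holds). Time passes only in rows, so rows that do not move let the fingers close. It prints the time, the measured TCP pose, the force, the opening and the grip force at its end. A shift or turn number past 1, either way, is cut back to 1. Input that does not fit is refused with a message, and nothing moves.
- monitor.get_obs(): the state, without advancing time (a new reading comes with each control period).
- grab_frame(name): name is "scene" or "top"; returns (picture, depth): 384x512x3 uint8, blue, green, red; 384x512 float32, m along the optical axis (not along the pixel's ray), 0 where there is no reading.
- camera_info(name): a dict with "camera_matrix" (3x3 intrinsics, pixels), "R" (3x3) and "t" (3): a world point X has camera coordinates R X + t. Camera axes: x right, y down, z forward; pixel columns grow to the right and rows downward; lengths in m; the calibration is good to about 2 mm. A picture is of the moment at which its call begins. camera_info takes no time and is no camera call.
- r.hand_in(): hands the job in; it is judged then, once.
The state is a dict: "clock": time; "joints": joint angles; "qvel": joint speeds; "tau": joint torques, N m; "tcp_pos": TCP position; "orientation": TCP orientation; "contact_force": force on the tool from outside, world axes, zero at the start; "moment": the same for the moment, N m; "grip_width": finger opening in m; "gripper_force": force on a finger pad.
Only numpy, scipy, OpenCV 4.12 (cv2) and the standard library are available. Lean on these libraries where they do the work, as an engineer would, in place of code of your own. Each camera call takes 0.05 s, during which the arm holds its last target. There are 200 camera calls.

### The job

The white two-pocket caddy with the upright grip plate has been left lying on its side on the worktop. Stand it upright on the worktop and let go of it, then take hold of it again (its grip plate is there for that) and hang it astride the bar of the drying rail, in the one of the three places (left, middle or right third of the bar) that is still free, with a clear gap to what already hangs there. Do not drop it, and do not disturb the two saddles already hanging, the mug or the bottle.

Things in the scene. Friction and masses are not known exactly. Their poses are not given: they have to be found in the camera images.
- caddy: White plastic saddle-bag caddy, 105-210 g: an inverted U with an open-topped pocket each side. Origin: centre of its underside; z up when standing, x along its length, y across; alike under a half turn. 54 mm long, 90 wide, 133 high. It starts lying on its -y pocket wall: y up, origin 45 mm above the worktop, z level, pointing roughly to the rail's side. It stands firmly on its pocket bottoms.
- caddy_grip (a point): Middle of the grip plate, on the caddy's z axis, 115 mm above its underside. The plate is solid, 50 mm long (caddy x), 10 mm thick (y), from z = 93 to 133 mm, upright on the bridge.
- caddy_slot (a point): Roof of the caddy's slot (underside of its bridge), on the caddy's z axis, 85 mm above its underside. The slot takes the bar along caddy x: 22 mm wide (y -11 to 11), open below and at both ends. Bridge: y -14 to 14, z 85 to 93.
- caddy_pocket (a point): Middle of the pocket on the caddy's +y side, at x = 0, y = 29, z = 37 mm. Pockets: y 11 to 45 mm on either side, z 0 to 75, walls 3 mm; flat end walls 54 mm apart over the outside can be pinched. Mass centre of the caddy: on its z axis, about z = 47 mm.
- rail: Steel drying rail, fixed; its place and yaw vary. Origin: underside centre of its 430 x 100 x 10 mm base plate; z up, x along the bar. Two posts at x = -185 and 185 mm, 12 mm thick, an 18 mm ball on each. Three hanging places at x about -105, 0 and 105 mm (up to 8 mm off): two are taken, one is free. A hung caddy's origin is 86 mm above the worktop.
- bar_mid (a point): Middle of the round horizontal bar, on its centre line, 165 mm above the worktop. Bar diameter 12 mm.
- sponge_saddle: A thing already hanging on the bar: bent bare steel sheet, an inverted U with a small ledge and lip on each side, 54 mm along the bar, 80 mm across, 93 mm high, no grip plate. Origin: centre of its underside, 86 mm above the worktop; own x along the bar. Hangs loosely; leave alone.
- scourer_saddle: Another thing already hanging on the bar: white plastic saddle with two pockets 50 mm deep, 54 mm along the bar, 76 mm across, 93 mm high, no grip plate. Origin: centre of its underside, 86 mm above the worktop; own x along the bar. Hangs loosely; leave alone.
- mug: White ceramic mug, 80 mm across, 90 mm high, standing on the worktop. Origin: centre of its underside. Leave alone.
- soap: Green washing-up bottle with a white cap, 60 mm across, 170 mm high, standing on the worktop. Origin: centre of its underside. Leave alone.

How it is judged:
By the outcome, as a careful person would: the job done as asked, in the order asked, and still so for the second after the job is handed in, with the robot touching nothing.
It also fails if it takes over 64 s, if anything falls off the work surface, if the arm or the gripper's body presses on something with over 40 N, if the wrist force passes 120 N, or if a joint passes its speed limit or range.

## Working session

There is one attempt and no reset: what is moved stays moved. The work goes in short steps, Python scripts to look and compute and a shell command to move; the robot and the scene stay as the last step left them, time stands still between calls to the robot, and variables do not carry over. Pictures are saved under pics/ and viewed, at most 10 in all, crops included, and the job is handed in when it is done.

```bash
ls; mkdir -p pics; python3 - <<'E'
from bench import r, monitor, grab_frame, camera_info
import cv2,numpy as np
for n in("scene","top"):
    p,d=grab_frame(n); cv2.imwrite(f"pics/{n}0.png",p); np.savez(f"{n}0.npz",p=p,d=d)
    c=camera_info(n); print(n,c["camera_matrix"],c["R"],c["t"],(-np.array(c["R"]).T@c["t"]))
o=monitor.get_obs(); print(o)
E
```

```text
bench.py
drive.py
pics
scene [[423.94622847   0.         252.00264172]
 [  0.         423.94622847 197.51453796]
 [  0.           0.           1.        ]] [[-0.16375104  0.98631725  0.0190756 ]
 [ 0.74438287  0.13622733 -0.65370961]
 [-0.64736369 -0.09284608 -0.75650503]] [ 0.0662986  -0.3786599   1.35967483] [1.17292852 0.11243285 0.77980255]
top [[367.38595215   0.         254.17584396]
 [  0.         367.38595215 192.50359286]
 [  0.           0.           1.        ]] [[ 0.00695465 -0.99992563  0.0100188 ]
 [-0.99365019 -0.00803546 -0.11222629]
 [ 0.11229844 -0.00917469 -0.99363217]] [0.01190265 0.5936271  0.7426868 ] [0.50637233 0.02348575 0.80445881]
{'clock': 0.1, 'joints': array([-1.3820933 ,  0.4776941 ,  0.02235318,  1.5563424 , -0.01151776,
        1.10928665, -0.08309597]), 'qvel': array([ 0.00108048, -0.00076223, -0.00136166, -0.0022924 , -0.00091058,
       -0.00020618,  0.00016743]), 'tau': array([ 4.78173999e-03, -5.97754884e+01,  1.61443446e+00, -2.81951666e+01,
        1.29474193e-02,  4.99312286e-03,  4.36838326e-07]), 'tcp_pos': array([0.19729797, 0.64509509, 0.30304298]), 'orientation': array([-4.64477191e-01, -3.10693132e+00,  2.50820385e-03]), 'contact_force': array([ 0.42033088, -0.95237967, -0.09677092]), 'moment': array([ 0.00859682, -0.01126007, -0.01365319]), 'gripper_force': 0.0, 'grip_width': 0.08541875909943529}
```

View pics/scene0.png

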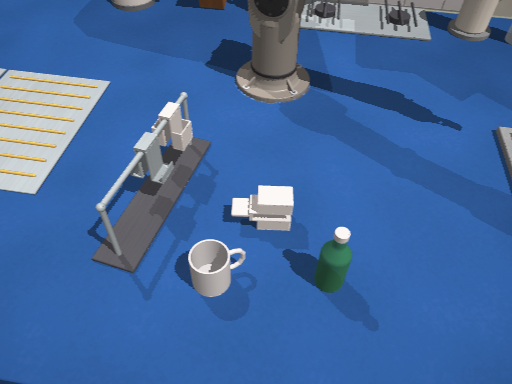

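View pics/top0.png

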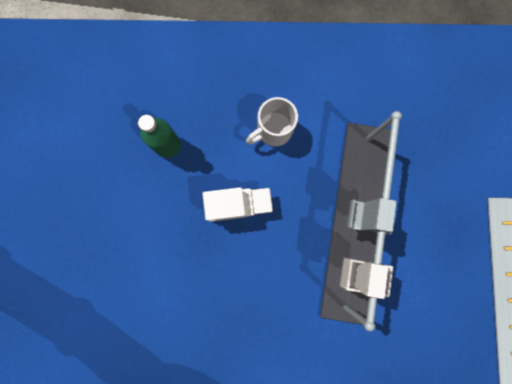

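The free place is the far-x end of the bar: the top view has the bar's balls at (396,115) and (370,326), and the saddles at (373,215) and (368,278). The caddy lies at (205–272, 188–220) with its plate towards the rail. The mug is at (277,120) and the bottle at (160,137).

```bash
cat > h.py <<'E'
import numpy as np,cv2
from bench import r, monitor, grab_frame, camera_info
from scipy.spatial.transform import Rotation as Ro
def cloud(n,d):
    c=camera_info(n);K=np.array(c["camera_matrix"]);v,u=np.mgrid[:384,:512]
    P=np.stack([(u-K[0,2])/K[0,0]*d,(v-K[1,2])/K[1,1]*d,d],-1)
    return (P-np.array(c["t"]))@np.array(c["R"])
def ray(n,uv,z):
    c=camera_info(n);R=np.array(c["R"]);o=-R.T@c["t"];K=np.array(c["camera_matrix"])
    w=(R.T@np.linalg.inv(K)@np.array([uv[0],uv[1],1.])) ; return o+w*(z-o[2])/w[2]
def rect(xy):
    (c,s,a)=cv2.minAreaRect(xy.astype(np.float32)*1000); return np.round(c,1),np.round(s,1),round(a,1)
E
python3 - <<'E'
from h import *
for n,box in(("top",(180,235,195,280)),("scene",(175,240,225,300))):
    f=np.load(n+"0.npz");p,d=f["p"],f["d"];C=cloud(n,d)
    m=np.zeros(d.shape,bool);m[box[0]:box[1],box[2]:box[3]]=1
    m&=(d>0)&(p.min(2)>90)
    Z=C[...,2]
    for lo,hi in((.08,.1),(.04,.06)):
        q=C[m&(Z>lo)&(Z<hi)]; print(n,lo,len(q),q.mean(0),rect(q[:,:2]))
    # rail things
    m=(d>0)&(C[...,1]<-.1)&(C[...,1]>-.4)&(C[...,0]>.1)&(C[...,0]<.9)
    b=C[m&(Z>.15)&(Z<.176)]; 
    print("bar",len(b),rect(b[:,:2]))
    s=C[m&(Z>.176)&(Z<.19)]
    for x in np.arange(.2,.7,.02):
        k=s[(s[:,0]>=x)&(s[:,0]<x+.02)]
        if len(k)>5: print(round(x,2),len(k),k.mean(0).round(3))
    # whole heights
    for nm,(x0,x1,y0,y1) in {"mug":(.58,.75,-.1,.06),"soap":(.55,.72,.1,.3)}.items():
        q=C[(d>0)&(C[...,0]>x0)&(C[...,0]<x1)&(C[...,1]>y0)&(C[...,1]<y1)&(Z>.06)]
        print(nm,len(q),rect(q[:,:2]),q[:,2].max())
t=[ray("top",u,.165) for u in((396,115),(370,326))];print("balls top",t)
t=[ray("scene",u,.165) for u in((101,209),(183,97))];print("balls scene",t)
E
```

```text
top 0.08 1074 [0.56522891 0.07638476 0.0894847 ] (array([565.6,  76.5]), array([54.2, 75. ]), 7.6)
top 0.04 675 [0.57374982 0.01120412 0.05207726] (array([569.5,  47.6]), array([ 54.1, 132.7]), 7.5)
bar 1518 (array([ 537.4, -206.6]), array([ 29.1, 386.1]), 81.4)
0.4 176 [ 0.412 -0.188  0.178]
0.42 204 [ 0.43  -0.19   0.179]
0.44 168 [ 0.449 -0.193  0.179]
0.5 61 [ 0.517 -0.206  0.178]
0.52 183 [ 0.53  -0.206  0.178]
0.54 198 [ 0.55  -0.209  0.178]
0.56 73 [ 0.564 -0.21   0.179]
mug 444 (array([674.2,   9.8]), array([ 74.8, 207.7]), 58.4) 0.0931293568645901
soap 1111 (array([632.4, 164.3]), array([207. ,  58.8]), 32.9) 0.17268098895318162
scene 0.08 747 [0.5699561  0.07769598 0.08921285] (array([566.1,  77.1]), array([58.3, 74.8]), 7.1)
scene 0.04 509 [0.57969622 0.0160638  0.05215284] (array([570.6,  48.3]), array([ 55.3, 132.5]), 8.0)
bar 1009 (array([ 541.1, -206.9]), array([ 30.9, 383.6]), 81.3)
0.4 49 [ 0.412 -0.187  0.179]
0.42 72 [ 0.429 -0.189  0.179]
0.44 79 [ 0.45  -0.192  0.179]
0.5 16 [ 0.517 -0.205  0.178]
0.52 87 [ 0.529 -0.205  0.179]
0.54 93 [ 0.55  -0.208  0.179]
0.56 53 [ 0.566 -0.209  0.179]
mug 643 (array([677.3,  13.1]), array([ 74.9, 209.2]), 56.7) 0.09305662196887929
soap 898 (array([645.4, 156.7]), array([215.2,  55. ]), 41.4) 0.17224138277648388
balls top [array([ 0.72122865, -0.23696483,  0.165     ]), array([ 0.35347936, -0.17948899,  0.165     ])]
balls scene [array([ 0.72511877, -0.23429684,  0.165     ]), array([ 0.36230397, -0.17805858,  0.165     ])]
```

```bash
cat >> h.py <<'E'
def delta(g,a,y,off=0.054):
    """row taking the tool so that grasp point is at g, tool z along a, tool y along +-y"""
    o=monitor.get_obs();R0=Ro.from_rotvec(o["orientation"]).as_matrix();p0=o["tcp_pos"]
    a=np.array(a,float);a/=np.linalg.norm(a);y=np.array(y,float);y-=a*(y@a);y/=np.linalg.norm(y)
    best=None
    for s in(1,-1):
        R=np.stack([np.cross(s*y,a),s*y,a],1);rv=Ro.from_matrix(R0.T@R).as_rotvec()
        if best is None or np.linalg.norm(rv)<np.linalg.norm(best): best=rv
    t=R0.T@(np.array(g)-off*a-p0)
    print("clock %.1f row"%o["clock"],np.round(t,4),np.round(best,3),"|t|%.3f |r|%.2f"%(np.linalg.norm(t),np.linalg.norm(best)),"joints",o["joints"].round(2))
ZC=np.array([.1305,-.9914,0]);XC=np.array([.9914,.1305,0]);YC=np.array([0,0,1.])
O=np.array([.561,.114,.045])
def gp(y,z): return O+y/1000*YC+z/1000*ZC
E
python3 - <<'E'
from h import *
print(ray("top",(277,115),.09),ray("top",(250,139),.05),ray("top",(148,122),.17))
print(Ro.from_rotvec(monitor.get_obs()["orientation"]).as_matrix().round(3))
a=np.cos(.75)*-YC-np.sin(.75)*ZC
g=gp(26,52);print(g,g-.054*a)
delta(g-.12*a,a,XC); delta(g-.12*a+[0,0,.05],-YC,XC)
E
```

```text
[ 0.7439644  -0.02781425  0.09      ] [0.70469549 0.02608016 0.05      ] [0.70222741 0.20656915 0.17      ]
[[-0.956  0.292 -0.   ]
 [ 0.292  0.956 -0.002]
 [-0.    -0.002 -1.   ]]
[0.567786  0.0624472 0.071    ] [0.57258951 0.02595526 0.1105112 ]
clock 0.1 row [-0.5739 -0.5566  0.1057] [-0.429  0.666  1.086] |t|0.806 |r|1.34 joints [-1.38  0.48  0.02  1.56 -0.01  1.11 -0.08]
clock 0.1 row [-0.5586 -0.5232  0.0411] [-1.000e-03  1.000e-03  1.143e+00] |t|0.766 |r|1.14 joints [-1.38  0.48  0.02  1.56 -0.01  1.11 -0.08]
```

The rows are not in the units I measure in: shifts go in shares of 300 mm and turns go in shares of pi/2 rad. I convert before sending: -0.17 m / 0.3 = -0.5667, -0.03 m / 0.3 = -0.1.

```bash

echo '-0.1,-0.0933,0.0067,0,0,0;-0.2167,-0.2,0.0133,0,0,0;-0.3333,-0.31,0.02,0,0,0;-0.45,-0.42,0.0267,0,0,0;-0.5667,-0.5333,0.0333,0,0,0' > next.json && python3 drive.py next.json 0.085
echo '-0.12,-0.11,0.0067,0,0,0;-0.24,-0.2233,0.0133,0,0,0;-0.36,-0.3333,0.02,0,0,0;-0.48,-0.4467,0.0267,0,0,0;-0.6,-0.56,0.0333,0,0,0' > next.json && python3 drive.py next.json
echo '-0.12,-0.11,0.0067,0,0,0;-0.24,-0.2233,0.0133,0,0,0;-0.36,-0.3333,0.02,0,0,0;-0.48,-0.4467,0.0267,0,0,0;-0.6,-0.56,0.0333,0,0,0' > next.json && python3 drive.py next.json
python3 - <<'E'
from h import *
a=np.cos(.75)*-YC-np.sin(.75)*ZC
g=gp(26,52)
delta(g-.12*a,a,XC); delta(g-.12*a,-YC,XC)
E
```

```text
clock: 0.6
tcp_pos: [0.3138, 0.4408, 0.2935]
orientation: [-0.464, -3.107, 0.001]
contact_force: [1.2, 0.1, 0.6]
grip_width: 0.085
gripper_force: 0.0
clock: 1.1
tcp_pos: [0.4366, 0.2275, 0.2838]
orientation: [-0.464, -3.107, -0.0]
contact_force: [0.7, -0.5, 0.5]
grip_width: 0.0849
gripper_force: 0.0
clock: 1.6
tcp_pos: [0.5597, 0.0144, 0.2737]
orientation: [-0.464, -3.107, -0.0]
contact_force: [0.8, 1.6, -0.1]
grip_width: 0.0848
gripper_force: 0.0
clock 1.6 row [-0.0429 -0.0596  0.0754] [-0.428  0.665  1.087] |t|0.105 |r|1.34 joints [-0.41  0.33  0.34  1.88 -0.13  0.95  1.27]
clock 1.6 row [-0.0277 -0.0261  0.0609] [-0.    -0.     1.143] |t|0.072 |r|1.14 joints [-0.41  0.33  0.34  1.88 -0.13  0.95  1.27]
```

To row units: 0.14 rad / 1.5708 = 0.0891.

```bash

echo '0,0,0,0,0,0.0891;0,0,0,0,0,0.1783;0,0,0,0,0,0.2674;0,0,0,0,0,0.3565;0,0,0,0,0,0.4456' > next.json && python3 drive.py next.json
echo '0,0,0,0,0,0.0891;0,0,0,0,0,0.1783;0,0,0,0,0,0.2674;0,0,0,0,0,0.282;0,0,0,0,0,0.282' > next.json && python3 drive.py next.json
python3 - <<'E'
from h import *
for th in(.5,.75):
    a=np.cos(th)*-YC-np.sin(th)*ZC
    delta(gp(26,52)-.1*a,a,XC)
E
```

```text
clock: 2.1
tcp_pos: [0.5589, 0.0161, 0.2735]
orientation: [-1.51, -2.754, 0.001]
contact_force: [0.5, 0.2, 0.1]
grip_width: 0.0849
gripper_force: 0.0
clock: 2.6
tcp_pos: [0.559, 0.0163, 0.2736]
orientation: [-2.068, -2.365, 0.001]
contact_force: [0.2, 0.0, 0.0]
grip_width: 0.0849
gripper_force: 0.0
clock 2.6 row [-0.0293  0.0147  0.0675] [-0.001  0.5    0.003] |t|0.075 |r|0.50 joints [-0.6   0.36  0.59  1.9  -0.24  0.96  0.22]
clock 2.6 row [-0.0604  0.0146  0.09  ] [-0.002  0.75   0.003] |t|0.109 |r|0.75 joints [-0.6   0.36  0.59  1.9  -0.24  0.96  0.22]
```

To row units: 0.09 m / 0.3 = 0.3, 0.072 m / 0.3 = 0.24, 0.75 rad / 1.5708 = 0.4775.

```bash

echo '-0.04,0.01,0.06,0,0.0955,0;-0.08,0.02,0.12,0,0.191,0;-0.12,0.03,0.18,0,0.2865,0;-0.16,0.04,0.24,0,0.382,0;-0.2,0.0487,0.3,-0.0013,0.4775,0.0019' > next.json && python3 drive.py next.json
echo '0,0,0,0,0,0;0,0,0,0,0,0' > next.json && python3 drive.py next.json
python3 - <<'E'
from h import *
a=np.cos(.75)*-YC-np.sin(.75)*ZC
delta(gp(26,52),a,XC)
p,d=grab_frame("scene");cv2.imwrite("pics/s1.png",cv2.resize(p[100:320,120:400],(700,550)))
E
```

```text
clock: 3.1
tcp_pos: [0.5822, -0.0425, 0.184]
orientation: [-1.647, -1.878, -0.661]
contact_force: [0.4, 0.8, -0.3]
grip_width: 0.0847
gripper_force: 0.0
clock: 3.3
tcp_pos: [0.5811, -0.0427, 0.1826]
orientation: [-1.654, -1.877, -0.65]
contact_force: [-0.2, 0.9, 0.5]
grip_width: 0.085
gripper_force: 0.0
clock 3.3 row [0.0016 0.0003 0.0999] [ 0.003  0.    -0.004] |t|0.100 |r|0.00 joints [ 0.03  0.66  0.3   1.79 -0.9   1.28  0.96]
```

View pics/s1.png

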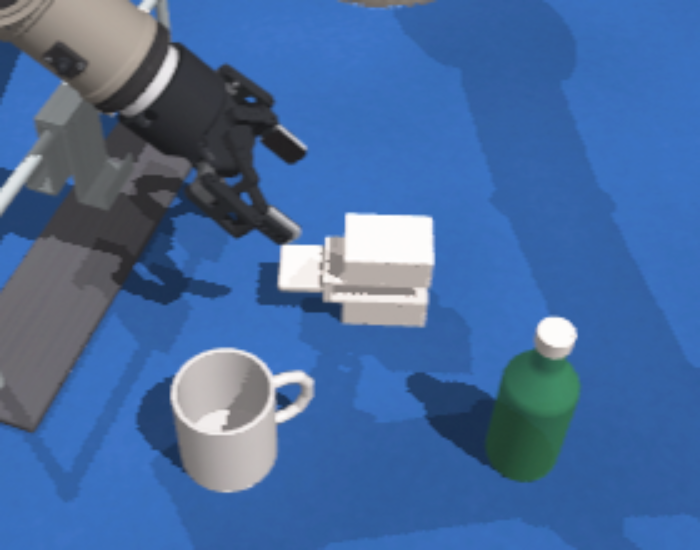

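The gripper sits tilted above the grip plate at about (250,180) in the crop. Its fingers straddle the upper pocket's line of approach, and it is clear of the mug and the rail. Advancing now.

To row units: 0.1 m / 0.3 = 0.3333, 0.06 m / 0.3 = 0.2.

```bash

echo '0.0033,0,0.1,0,0,0;0.0053,0,0.2,0,0,0;0.0053,0,0.2833,0,0,0;0.0053,0,0.3333,0,0,0;0.0053,0,0.3333,0,0,0' > next.json && python3 drive.py next.json
echo '0,0,0,0,0,0;0,0,0,0,0,0;0,0,0,0,0,0;0,0,0,0,0,0;0,0,0,0,0,0' > next.json && python3 drive.py next.json 0.0 40
echo '0,0,0,0,0,0;0,0,0,0,0,0;0,0,0,0,0,0' > next.json && python3 drive.py next.json 
python3 - <<'E'
from h import *
a=np.cos(.75)*-YC-np.sin(.75)*ZC
delta(gp(26,52),a,XC)
E
```

```text
clock: 3.85
tcp_pos: [0.5721, 0.0309, 0.1122]
orientation: [-1.646, -1.882, -0.65]
contact_force: [0.0, 0.3, 0.4]
grip_width: 0.085
gripper_force: 0.0
clock: 4.35
tcp_pos: [0.5734, 0.0262, 0.113]
orientation: [-1.654, -1.879, -0.653]
contact_force: [-1.5, -2.5, 5.8]
grip_width: 0.0534
gripper_force: 44.0
clock: 4.65
tcp_pos: [0.5734, 0.0261, 0.113]
orientation: [-1.654, -1.879, -0.653]
contact_force: [-0.9, -2.3, 6.8]
grip_width: 0.0536
gripper_force: 44.0
clock 4.7 row [-0.0017 -0.0008  0.0018] [ 0.005  0.    -0.002] |t|0.003 |r|0.01 joints [-0.03  0.73  0.23  1.87 -1.01  1.12  1.02]
```

To row units: -0.044 m / 0.3 = -0.1467, 0.041 m / 0.3 = 0.1367.

```bash

echo '0.0333,0,-0.0367,0,0,0;0.0667,0,-0.0733,0,0,0;0.1033,-0.0333,-0.11,0,0,0;0.1367,-0.0667,-0.1467,0,0,0;0.1367,-0.1,-0.1467,0,0,0' > next.json && python3 drive.py next.json
echo '0.027,0,0.002,0,-0.0955,0;0.0533,0,0.008,0,-0.191,0;0.0783,0,0.018,0,-0.2865,0;0.1017,0,0.0313,0,-0.382,0;0.1227,0,0.0483,0,-0.4775,0' > next.json && python3 drive.py next.json
echo '0.027,0,0.002,0,-0.0955,0;0.0533,0,0.008,0,-0.191,0;0.0783,0,0.018,0,-0.2865,0;0.1017,0,0.0313,0,-0.382,0;0.1227,0,0.0483,0,-0.4775,0' > next.json && python3 drive.py next.json
echo '0.0127,0,0,0,-0.0452,0;0.0127,0,0,0,-0.0452,0;0.0127,0,0,0,-0.0452,0;0.0127,0,0,0,-0.0452,0' > next.json && python3 drive.py next.json
python3 - <<'E'
from h import *
p,d=grab_frame("scene");cv2.imwrite("pics/s2.png",cv2.resize(p[80:300,140:420],(700,550)))
np.savez("s2.npz",p=p,d=d)
th=.75-np.pi/2
a=np.cos(th)*-YC-np.sin(th)*ZC
delta([.538,.059,.131],a,XC)
o=monitor.get_obs();R=Ro.from_rotvec(o["orientation"]).as_matrix();print(R.round(3),o["tcp_pos"]+.054*R[:,2])
E
```

```text
clock: 5.15
tcp_pos: [0.5437, 0.0232, 0.1746]
orientation: [-1.653, -1.882, -0.655]
contact_force: [-0.5, 0.3, -1.3]
grip_width: 0.0534
gripper_force: 43.5
clock: 5.65
tcp_pos: [0.5383, 0.06, 0.1876]
orientation: [2.073, 2.353, 0.0]
contact_force: [0.2, -0.6, -3.4]
grip_width: 0.0537
gripper_force: 43.4
clock: 6.15
tcp_pos: [0.5335, 0.0983, 0.1724]
orientation: [1.648, 1.875, -0.649]
contact_force: [0.3, 0.4, -3.6]
grip_width: 0.0536
gripper_force: 43.4
clock: 6.55
tcp_pos: [0.5332, 0.0978, 0.1701]
orientation: [1.613, 1.826, -0.698]
contact_force: [0.3, -0.7, -1.4]
grip_width: 0.0537
gripper_force: 43.5
clock 6.6 row [ 0.0021 -0.0004  0.0013] [-0.004 -0.002 -0.006] |t|0.003 |r|0.01 joints [-1.27  0.87  0.95  1.97  0.12  0.87 -0.4 ]
[[-0.083  0.992  0.092]
 [ 0.678  0.124 -0.724]
 [-0.73   0.002 -0.683]] [0.53824621 0.05866066 0.13333051]
```

View pics/s2.png

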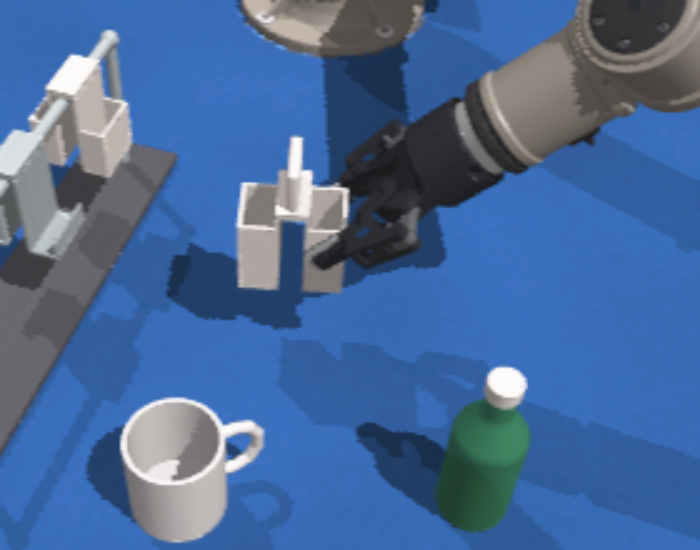

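The caddy now hangs upright in the gripper, with its plate top at (297,140) and pocket bottoms at about (295,292) in the crop. I'll measure its tilt and height before lowering.

```bash
python3 - <<'E'
from h import *
f=np.load("s2.npz");p,d=f["p"],f["d"];C=cloud("scene",d)
m=(d>0)&(p.min(2)>95)&(np.abs(C[...,0]-.54)<.06)&(C[...,1]>-.03)&(C[...,1]<.1)&(C[...,2]>.06)&(C[...,2]<.26)
q=C[m];print(len(q),q.min(0),q.max(0))
# end face (+x side) : silhouette plane points: x near max
fr=q[(q[:,0]>.55)]
print(len(fr))
# plate top and rims
for lo in np.arange(.07,.24,.01):
    k=fr[(fr[:,2]>=lo)&(fr[:,2]<lo+.01)]
    if len(k)>3: print(round(lo,2),len(k),k[:,0].mean().round(4),k[:,1].min().round(4),k[:,1].max().round(4))
E
```

```text
1518 [ 0.49786444 -0.01603074  0.08019136] [0.57900769 0.07769813 0.21586378]
890
0.08 82 0.5682 -0.0097 0.0777
0.09 92 0.5681 -0.0092 0.0774
0.1 100 0.5682 -0.0088 0.0768
0.11 71 0.5694 -0.0092 0.0761
0.12 62 0.5709 -0.009 0.0757
0.13 68 0.5706 -0.0087 0.0745
0.14 101 0.5696 -0.0109 0.0663
0.15 109 0.5671 -0.0126 0.0763
0.16 21 0.5678 0.0197 0.0466
0.17 90 0.5623 0.019 0.0467
0.18 18 0.5658 0.029 0.0376
0.19 21 0.5647 0.0289 0.0373
0.2 23 0.5644 0.0278 0.0379
0.21 32 0.5594 0.0282 0.038
```

To row units: 0.05 m / 0.3 = 0.1667, 0.047 m / 0.3 = 0.1567.

```bash

echo '0.04,0,0.0367,0,0,0;0.0867,0,0.08,0,0,0;0.1333,0,0.1233,0,0,0;0.1667,0,0.1567,0,0,0;0.1667,0,0.1567,0,0,0' > next.json && python3 drive.py next.json
echo '0.0067,0,0.0067,0,0,0;0.0133,0,0.0133,0,0,0;0.02,0,0.0183,0,0,0;0.0233,0,0.0217,0,0,0;0.0233,0,0.0217,0,0,0' > next.json && python3 drive.py next.json
python3 - <<'E'
from h import *
o=monitor.get_obs();R=Ro.from_rotvec(o["orientation"]).as_matrix();print(o["contact_force"],o["tcp_pos"]+.054*R[:,2])
E
```

```text
clock: 7.1
tcp_pos: [0.5323, 0.0986, 0.0981]
orientation: [1.607, 1.828, -0.704]
contact_force: [0.1, 0.4, -0.2]
grip_width: 0.0538
gripper_force: 43.4
clock: 7.6
tcp_pos: [0.5333, 0.0992, 0.0912]
orientation: [1.608, 1.827, -0.699]
contact_force: [-0.2, -0.3, -1.3]
grip_width: 0.0536
gripper_force: 43.5
[-0.15155876 -0.28251795 -1.31539584] [0.53838534 0.05999867 0.05437309]
```

To row units: 0.001 m / 0.3 = 0.0033, 0.0005 m / 0.3 = 0.0017.

```bash

echo '0.0017,0,0.0017,0,0,0;0.0033,0,0.0033,0,0,0;0.0033,0,0.0033,0,0,0' > next.json && python3 drive.py next.json
echo '0.0017,0,0.0017,0,0,0;0.0033,0,0.0033,0,0,0;0.0033,0,0.0033,0,0,0' > next.json && python3 drive.py next.json
```

```text
clock: 7.9
tcp_pos: [0.5333, 0.099, 0.0897]
orientation: [1.608, 1.827, -0.699]
contact_force: [0.8, -0.3, -1.5]
grip_width: 0.0538
gripper_force: 43.5
clock: 8.2
tcp_pos: [0.5333, 0.099, 0.0889]
orientation: [1.608, 1.826, -0.7]
contact_force: [-2.6, 2.6, 5.4]
grip_width: 0.0536
gripper_force: 43.7
```

To row units: -0.13 m / 0.3 = -0.4333, -0.11 m / 0.3 = -0.3667.

```bash

echo '0,0,0,0,0,0;0,0,0,0,0,0;0,0,0,0,0,0;0,0,0,0,0,0;0,0,0,0,0,0' > next.json && python3 drive.py next.json 0.085
echo '0,0,-0.05,0,0,0;0,0,-0.15,0,0,0;0,0,-0.2667,0,0,0;0,0,-0.3667,0,0,0;0,0,-0.4333,0,0,0' > next.json && python3 drive.py next.json
python3 - <<'E'
from h import *
p,d=grab_frame("scene");cv2.imwrite("pics/s3.png",cv2.resize(p[80:300,140:420],(700,550)))
np.savez("s3.npz",p=p,d=d)
p2,d2=grab_frame("top");cv2.imwrite("pics/t3.png",p2)
for n,p,d in(("scene",p,d),("top",p2,d2)):
    C=cloud(n,d);Z=C[...,2]
    m=(d>0)&(p.min(2)>95)&(np.abs(C[...,0]-.54)<.07)&(C[...,1]>-.05)&(C[...,1]<.11)
    for lo,hi in((.126,.14),(.086,.10),(.068,.08)):
        q=C[m&(Z>lo)&(Z<hi)]; 
        if len(q)>5: print(n,lo,len(q),q.mean(0),rect(q[:,:2]))
E
```

```text
clock: 8.7
tcp_pos: [0.5333, 0.0988, 0.0883]
orientation: [1.608, 1.827, -0.699]
contact_force: [-0.5, 0.2, -0.8]
grip_width: 0.085
gripper_force: 0.0
clock: 9.2
tcp_pos: [0.5213, 0.1952, 0.1781]
orientation: [1.608, 1.828, -0.696]
contact_force: [0.2, 0.8, -0.7]
grip_width: 0.0846
gripper_force: 0.0
scene 0.126 86 [0.54516233 0.03282887 0.13210687] (array([543. ,  32.7]), array([49.5,  9.9]), 5.6)
scene 0.086 173 [0.54832887 0.03381079 0.09266094] (array([542.4,  32.8]), array([58.3, 27.6]), 5.8)
scene 0.068 222 [0.54430652 0.03298517 0.07324233] (array([542.6,  32.7]), array([58.2, 89.9]), 5.7)
top 0.126 144 [0.54084104 0.03217342 0.13205026] (array([541.1,  32.2]), array([48.3,  9.8]), 5.7)
top 0.086 261 [0.54067097 0.03199699 0.09239046] (array([541.1,  32.2]), array([53.2, 27.9]), 5.7)
top 0.068 179 [0.54257033 0.03235081 0.07425826] (array([541.4,  32.3]), array([53.8, 89.9]), 5.8)
```

View pics/s3.png

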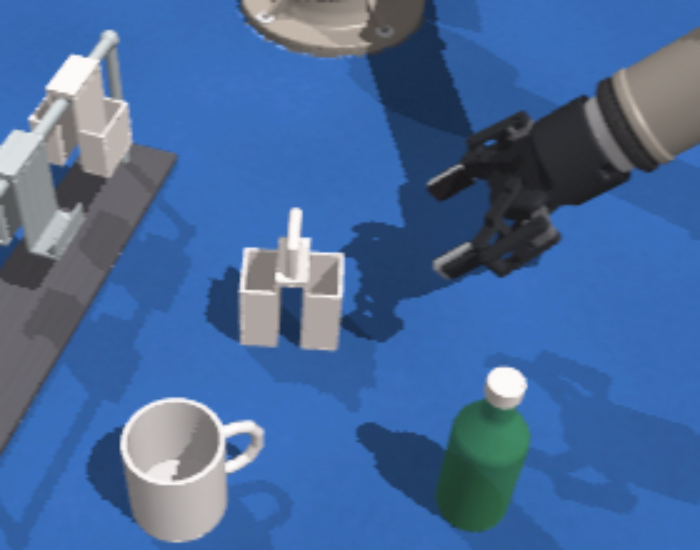

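The caddy stands free and upright at (290,300) in the crop. Both views agree on its centre, (0.542, 0.032), and its yaw, +5.7°. Next I'll bring the tool vertical above the plate.

```bash
cat >> h.py <<'E'
CX=np.array([.995,.0993,0]);CY=np.array([-.0993,.995,0]);CG=np.array([.5415,.0324,.118])
E
python3 - <<'E'
from h import *
delta(CG+[0,0.06,.12],-YC,CX)
E
```

```text
clock 9.3 row [-0.1552  0.0062 -0.001 ] [0.016 0.818 0.029] |t|0.155 |r|0.82 joints [-1.37  0.89  0.93  1.86  0.08  1.03 -0.46]
```

To row units: -0.155 m / 0.3 = -0.5167, -0.13 m / 0.3 = -0.4333, 0.15 rad / 1.5708 = 0.0955.

```bash

echo '-0.1167,0.0067,0,0,0.0955,0;-0.2333,0.01,0,0,0.191,0;-0.3333,0.0133,0,0,0.2865,0;-0.4333,0.0167,0,0.0064,0.382,0.0127;-0.5167,0.02,-0.0033,0.0095,0.4775,0.0172' > next.json && python3 drive.py next.json
echo '0,0,0,0,0.0433,0;0,0,0,0,0.0433,0' > next.json && python3 drive.py next.json
python3 - <<'E'
from h import *
delta(CG+[0,0,.12],-YC,CY)
E
```

```text
clock: 9.8
tcp_pos: [0.5401, 0.0874, 0.292]
orientation: [2.08, 2.286, -0.069]
contact_force: [0.8, -0.1, -0.6]
grip_width: 0.085
gripper_force: 0.0
clock: 10.0
tcp_pos: [0.5402, 0.0856, 0.2913]
orientation: [2.118, 2.317, -0.004]
contact_force: [0.0, 0.1, -0.8]
grip_width: 0.0848
gripper_force: 0.0
clock 10.0 row [-0.0531 -0.0034 -0.0005] [0.003 0.003 1.561] |t|0.053 |r|1.56 joints [-0.89  0.35  0.77  1.92 -0.28  0.99  0.1 ]
```

To row units: -0.0531 m / 0.3 = -0.177, -0.043 m / 0.3 = -0.1433, 0.7 rad / 1.5708 = 0.4456.

```bash

echo '-0.0353,0,0,0,0,0.0891;-0.0733,-0.0033,0,0,0,0.1783;-0.1067,-0.0067,0,0,0,0.2674;-0.1433,-0.01,0,0,0,0.3565;-0.177,-0.0113,0,0,0,0.4456' > next.json && python3 drive.py next.json
echo '0,0,0,0,0,0.0891;0,0,0,0,0,0.1783;0,0,0,0,0,0.2674;0,0,0,0,0,0.3565;0,0,0,0,0,0.4456' > next.json && python3 drive.py next.json 0.06
echo '0,0,0,0,0,0.0891;0,0,0,0,0,0.1025;0,0,0,0,0,0.1025;0,0,0,0,0,0.1025' > next.json && python3 drive.py next.json
python3 - <<'E'
from h import *
delta(CG,-YC,CY)
E
```

```text
clock: 10.5
tcp_pos: [0.5411, 0.0374, 0.2895]
orientation: [2.778, 1.454, -0.012]
contact_force: [0.6, 0.4, -1.8]
grip_width: 0.0852
gripper_force: 0.0
clock: 11.0
tcp_pos: [0.5412, 0.038, 0.2896]
orientation: [3.106, 0.413, -0.008]
contact_force: [0.0, -0.0, 0.1]
grip_width: 0.0601
gripper_force: 0.0
clock: 11.4
tcp_pos: [0.5418, 0.0372, 0.2907]
orientation: [3.131, 0.173, -0.003]
contact_force: [-0.0, -0.4, -0.4]
grip_width: 0.06
gripper_force: 0.0
clock 11.4 row [-0.0006  0.004   0.1187] [0.006 0.002 0.011] |t|0.119 |r|0.01 joints [-1.05  0.52  1.19  1.93 -0.54  1.07 -1.09]
```

To row units: 0.1 m / 0.3 = 0.3333, 0.08 m / 0.3 = 0.2667, 0.011 rad / 1.5708 = 0.007.

```bash

echo '-0.002,0.0067,0,0.0038,0.0013,0.007;-0.002,0.0133,0.1333,0.0038,0.0013,0.007;-0.002,0.0133,0.2667,0.0038,0.0013,0.007;-0.002,0.0133,0.3333,0.0038,0.0013,0.007;-0.002,0.0133,0.3333,0.0038,0.0013,0.007' > next.json && python3 drive.py next.json
python3 - <<'E'
from h import *
delta(CG,-YC,CY)
E
```

```text
clock: 11.9
tcp_pos: [0.5402, 0.032, 0.1891]
orientation: [-3.137, -0.151, 0.006]
contact_force: [-1.1, -0.4, 0.8]
grip_width: 0.0601
gripper_force: 0.0
clock 11.9 row [ 0.0014 -0.0002  0.0171] [-0.001  0.004 -0.003] |t|0.017 |r|0.01 joints [-0.91  0.63  1.02  2.02 -0.7   0.89 -0.98]
```

To row units: 0.017 m / 0.3 = 0.0567, 0.008 m / 0.3 = 0.0267, 0.004 rad / 1.5708 = 0.0025.

```bash

echo '0.0047,0,0.0267,0,0.0025,0;0.0047,0,0.0567,0,0.0025,0;0.0047,0,0.0567,0,0.0025,0' > next.json && python3 drive.py next.json
echo '0,0,0,0,0,0;0,0,0,0,0,0;0,0,0,0,0,0;0,0,0,0,0,0;0,0,0,0,0,0' > next.json && python3 drive.py next.json 0.0 40
echo '0,0,0,0,0,0;0,0,0,0,0,0' > next.json && python3 drive.py next.json
python3 - <<'E'
from h import *
delta(CG,-YC,CY)
E
```

```text
clock: 12.2
tcp_pos: [0.5433, 0.0326, 0.1741]
orientation: [-3.136, -0.152, -0.008]
contact_force: [0.9, -1.3, 0.3]
grip_width: 0.0601
gripper_force: 0.0
clock: 12.7
tcp_pos: [0.5437, 0.0325, 0.1747]
orientation: [-3.136, -0.151, -0.009]
contact_force: [-0.3, -0.2, 3.9]
grip_width: 0.0092
gripper_force: 39.8
clock: 12.9
tcp_pos: [0.5437, 0.0325, 0.1747]
orientation: [-3.136, -0.151, -0.009]
contact_force: [0.4, 1.2, 4.5]
grip_width: 0.0089
gripper_force: 40.1
clock 12.9 row [-0.0022 -0.0001  0.0027] [-0.001 -0.006 -0.003] |t|0.003 |r|0.01 joints [-0.89  0.65  0.99  2.03 -0.73  0.86 -0.96]
```

To row units: -0.14 m / 0.3 = -0.4667, -0.105 m / 0.3 = -0.35.

```bash

echo '0,0,-0.0333,0,0,0;0,0,-0.1167,0,0,0;0,0,-0.2333,0,0,0;0,0,-0.35,0,0,0;0,0,-0.4667,0,0,0' > next.json && python3 drive.py next.json
echo '0,0,-0.1,0,0,0;0,0,-0.1667,0,0,0;0,0,-0.2,0,0,0;0,0,-0.2,0,0,0;0,0,-0.2,0,0,0' > next.json && python3 drive.py next.json
python3 - <<'E'
from h import *
b=np.array([.9885,-.151,0]);n=np.array([.151,.9885,0])
T=np.array([.539,-.2067,0])+.105*b; print(T)
delta([T[0],T[1],.32],-YC,n)
E
```

```text
clock: 13.4
tcp_pos: [0.542, 0.0319, 0.3156]
orientation: [-3.137, -0.15, -0.006]
contact_force: [0.9, 0.2, -1.0]
grip_width: 0.0094
gripper_force: 39.1
clock: 13.9
tcp_pos: [0.5417, 0.0324, 0.3733]
orientation: [-3.136, -0.151, -0.005]
contact_force: [0.1, -0.4, -1.6]
grip_width: 0.0098
gripper_force: 39.1
[ 0.6427925 -0.222555   0.       ]
clock 13.9 row [ 0.076   0.2635 -0.0008] [-0.002 -0.003  0.248] |t|0.274 |r|0.25 joints [-1.14  0.43  1.3   1.84 -0.45  1.21 -1.17]
```

To row units: 0.195 m / 0.3 = 0.65, 0.154 m / 0.3 = 0.5133, 0.2 rad / 1.5708 = 0.1273.

```bash

echo '0.0267,0.09,0,0,0,0.0191;0.0667,0.2333,0,0,0,0.0509;0.1067,0.3733,0,0,0,0.0764;0.1467,0.5133,0,0,0,0.1019;0.1867,0.65,0,0,0,0.1273' > next.json && python3 drive.py next.json
echo '0,0,0,0,0,0;0,0,0,0,0,0' > next.json && python3 drive.py next.json
python3 - <<'E'
from h import *
b=np.array([.9885,-.151,0]);n=np.array([.151,.9885,0])
T=np.array([.539,-.2067,0])+.105*b
delta([T[0],T[1],.32],-YC,n)
E
```

```text
clock: 14.4
tcp_pos: [0.6169, -0.1581, 0.3723]
orientation: [-3.135, 0.165, -0.003]
contact_force: [0.5, 0.8, -1.2]
grip_width: 0.0095
gripper_force: 39.3
clock: 14.6
tcp_pos: [0.6161, -0.1583, 0.3726]
orientation: [-3.135, 0.168, -0.003]
contact_force: [0.4, 0.7, -1.5]
grip_width: 0.0097
gripper_force: 39.5
clock 14.6 row [ 0.0334  0.061  -0.0014] [-0.002 -0.002  0.044] |t|0.070 |r|0.04 joints [-0.59  0.59  1.16  1.62 -0.56  1.3  -1.02]
```

To row units: 0.061 m / 0.3 = 0.2033, 0.055 m / 0.3 = 0.1833, 0.044 rad / 1.5708 = 0.028.

```bash

echo '0.0333,0.0667,0,0,0,0.0095;0.0733,0.1333,0,0,0,0.0191;0.1,0.1833,0,0,0,0.028;0.1113,0.2033,0,0,0,0.028;0.1113,0.2033,0,0,0,0.028' > next.json && python3 drive.py next.json
echo '0,0,0,0,0,0;0,0,0,0,0,0' > next.json && python3 drive.py next.json
python3 - <<'E'
from h import *
b=np.array([.9885,-.151,0]);n=np.array([.151,.9885,0])
T=np.array([.539,-.2067,0])+.105*b
delta([T[0],T[1],.32],-YC,n)
p,d=grab_frame("scene");cv2.imwrite("pics/s4.png",cv2.resize(p[40:260,60:340],(700,550)))
for n,p,d in(("scene",p,d),("top",)+grab_frame("top")):
    np.savez(n+"4.npz",p=p,d=d)
    C=cloud(n,d);Z=C[...,2]
    m=(d>0)&(p.min(2)>85)&(np.abs(C[...,0]-.64)<.07)&(C[...,1]>-.3)&(C[...,1]<-.14)
    for lo,hi in((.19,.215),(.215,.24),(.24,.265),(.265,.275),(.275,.29)):
        q=C[m&(Z>lo)&(Z<hi)]
        if len(q)>8: print(n,lo,len(q),q.mean(0),q.min(0),rect(q[:,:2]))
    m=(d>0)&(np.abs(C[...,1]+.2)<.1)&(Z>.158)&(Z<.176)
    for lo,hi in((.36,.40),(.46,.5),(.575,.6),(.68,.71)):
        q=C[m&(C[...,0]>lo)&(C[...,0]<hi)]
        if len(q)>8: print("bar",n,len(q),q.mean(0),q[:,1].min(),q[:,1].max())
E
```

```text
clock: 15.1
tcp_pos: [0.6437, -0.2201, 0.3735]
orientation: [-3.131, 0.23, -0.005]
contact_force: [1.0, 0.5, -2.2]
grip_width: 0.0094
gripper_force: 39.6
clock: 15.3
tcp_pos: [0.6439, -0.2192, 0.3741]
orientation: [-3.13, 0.229, -0.007]
contact_force: [0.1, 0.3, -1.2]
grip_width: 0.0092
gripper_force: 39.6
clock 15.3 row [-0.0006  0.0035  0.0001] [-0.003 -0.004  0.006] |t|0.004 |r|0.01 joints [-0.43  0.66  1.12  1.51 -0.61  1.35 -0.98]
scene 0.19 340 [ 0.66027336 -0.20815458  0.20725835] [ 0.62189685 -0.26719401  0.19720251] (array([ 661.8, -211.8]), array([ 49. , 104.7]), 18.6)
scene 0.215 578 [ 0.65971333 -0.20797163  0.2277154 ] [ 0.61936961 -0.2676048   0.21505736] (array([ 643.1, -218.1]), array([92.9, 56.7]), 81.8)
scene 0.24 827 [ 0.65266793 -0.20916699  0.25329127] [ 0.61805331 -0.2663704   0.24001775] (array([ 643. , -217.5]), array([92. , 57.1]), 82.4)
scene 0.265 486 [ 0.64975421 -0.21283257  0.27045121] [ 0.61766287 -0.26678754  0.26503909] (array([ 644.1, -218.5]), array([93.8, 57.6]), 84.0)
scene 0.275 226 [ 0.65166485 -0.209814    0.28165365] [ 0.61720212 -0.26351347  
[... 720 characters left out ...]
ray([ 641.4, -217.5]), array([89.6, 54.6]), 81.4)
top 0.265 536 [ 0.63799776 -0.21033224  0.27123798] [ 0.6084041  -0.26522546  0.26502249] (array([ 641.7, -218.6]), array([91.3, 55. ]), 81.6)
top 0.275 195 [ 0.63607149 -0.20676886  0.2815884 ] [ 0.61045523 -0.26164566  0.27500275] (array([ 640.8, -217.7]), array([89.6, 53.5]), 80.0)
bar top 13 [ 0.3958831  -0.17992285  0.16737854] -0.18248174255990005 -0.17818981152185404
bar top 178 [ 0.47972918 -0.19710174  0.16907337] -0.20750420132287495 -0.18910094018464715
bar top 103 [ 0.58718293 -0.21442262  0.16887436] -0.22357263361650823 -0.20779740876732491
bar top 14 [ 0.70781598 -0.23347708  0.16965973] -0.2389377869448389 -0.22906978599233258
```

View pics/s4.png

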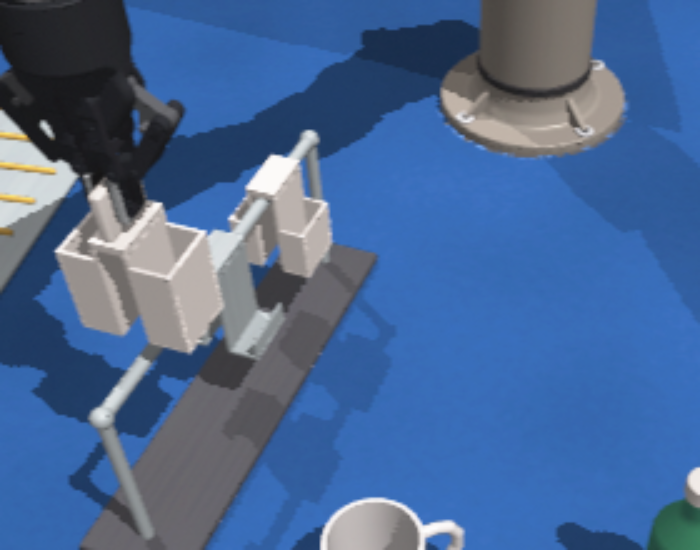

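The caddy is held over the free far end, with its slot about 5 mm to the robot's side of the bar. The measured bar centre there is y ≈ −0.2237, against the caddy's −0.218. I'll correct that, then re-measure.

The rows are not in the units I measure in: shifts go in shares of 300 mm and turns go in shares of pi/2 rad. I convert before sending: 0.018 m / 0.3 = 0.06, 0.013 m / 0.3 = 0.0433, 0.009 rad / 1.5708 = 0.0057.

```bash

echo '0,0.01,0,0.0019,0.0025,0.0057;0,0.0183,0.02,0.0019,0.0025,0.0057;0,0.0183,0.0433,0.0019,0.0025,0.0057;0,0.0183,0.06,0.0019,0.0025,0.0057;0,0.0183,0.06,0.0019,0.0025,0.0057' > next.json && python3 drive.py next.json
echo '0,0,0,0,0,0;0,0,0,0,0,0' > next.json && python3 drive.py next.json
cat > m.py <<'E'
from h import *
import sys
lo,hi=float(sys.argv[1]),float(sys.argv[2])
for n in("scene","top"):
    p,d=grab_frame(n);cv2.imwrite("pics/m_%s_%s.png"%(n,sys.argv[1]),cv2.resize(p[40:260,60:340],(700,550)) if n=="scene" else p)
    C=cloud(n,d);Z=C[...,2]
    m=(d>0)&(p.min(2)>85)&(np.abs(C[...,0]-.64)<.07)&(C[...,1]>-.3)&(C[...,1]<-.14)&(Z>lo)&(Z<hi)
    q=C[m];k=q[:,2]>lo
    print(n,len(q),rect(q[:,:2]))
    m=(d>0)&(np.abs(C[...,1]+.2)<.1)&(Z>.158)&(Z<.176)
    for a,b in((.46,.5),(.575,.6),(.68,.71)):
        q=C[m&(C[...,0]>a)&(C[...,0]<b)]
        if len(q)>8: 
            e=q[:,1]+.159*(q[:,0]-.642); print("bar y at .642",len(q),e.min().round(4),e.max().round(4),e.mean().round(4))
delta([.642,-.2235,.3],-YC,[.158,.987,0])
E
python3 m.py .22 .25
```

```text
clock: 15.9
tcp_pos: [0.6428, -0.2257, 0.355]
orientation: [-3.127, 0.245, -0.011]
contact_force: [0.1, -0.9, -1.2]
grip_width: 0.0091
gripper_force: 39.6
clock: 16.1
tcp_pos: [0.6431, -0.2262, 0.3566]
orientation: [-3.127, 0.245, -0.014]
contact_force: [-0.2, -0.6, -0.6]
grip_width: 0.0096
gripper_force: 39.6
scene 954 (array([ 642.4, -224.7]), array([92.3, 57. ]), 81.0)
bar y at .642 76 -0.2283 -0.2162 -0.2214
bar y at .642 92 -0.23 -0.2164 -0.2217
top 776 (array([ 641.1, -224.5]), array([90.1, 54.3]), 80.8)
bar y at .642 178 -0.2303 -0.218 -0.223
bar y at .642 103 -0.2305 -0.218 -0.2232
bar y at .642 38 -0.229 -0.2187 -0.2234
clock 16.2 row [-0.0016 -0.0025  0.0026] [-0.005 -0.009  0.002] |t|0.004 |r|0.01 joints [-0.42  0.67  1.1   1.53 -0.62  1.32 -0.97]
```

To row units: 0.03 m / 0.3 = 0.1, 0.022 m / 0.3 = 0.0733, -0.005 rad / 1.5708 = -0.0032.

```bash

echo '0,-0.0023,0.02,-0.0019,-0.0032,0;0,-0.0023,0.0467,-0.0019,-0.0032,0;0,-0.0023,0.0733,-0.0019,-0.0032,0;0,-0.0023,0.1,-0.0019,-0.0032,0;0,-0.0023,0.1,-0.0019,-0.0032,0' > next.json && python3 drive.py next.json
python3 m.py .21 .235
```

```text
clock: 16.7
tcp_pos: [0.643, -0.2248, 0.3245]
orientation: [-3.129, 0.246, -0.002]
contact_force: [0.1, 0.3, -2.1]
grip_width: 0.0096
gripper_force: 39.6
scene 739 (array([ 641.4, -223.1]), array([92.7, 57.8]), 80.9)
bar y at .642 80 -0.2283 -0.2157 -0.2214
bar y at .642 94 -0.2297 -0.2169 -0.2216
top 658 (array([ 640.6, -224.3]), array([91.3, 55. ]), 81.0)
bar y at .642 105 -0.2307 -0.2179 -0.2231
bar y at .642 37 -0.2248 -0.2182 -0.2201
clock 16.8 row [-0.0015 -0.0017 -0.0279] [-0.002 -0.003  0.002] |t|0.028 |r|0.00 joints [-0.41  0.7   1.08  1.56 -0.64  1.27 -0.96]
```

View pics/m_scene_.21.png

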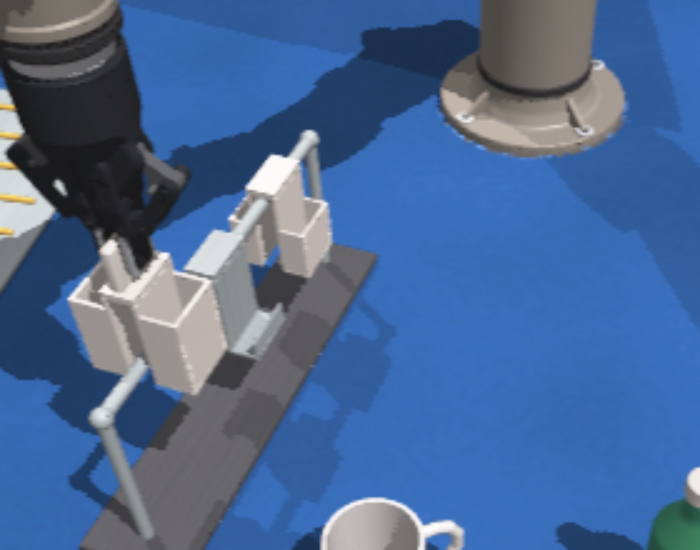

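The bar at (140,370) is entering the slot between the two pockets, and the middle saddle is clear. Continuing down.

To row units: 0.04 m / 0.3 = 0.1333, 0.036 m / 0.3 = 0.12.

```bash

echo '0,0,0.0267,0,0,0;0,0,0.06,0,0,0;0,0,0.0933,0,0,0;0,0,0.12,0,0,0;0,0,0.1333,0,0,0' > next.json && python3 drive.py next.json
echo '0,0,0.02,0,0,0;0,0,0.04,0,0,0;0,0,0.0533,0,0,0;0,0,0.06,0,0,0;0,0,0.06,0,0,0' > next.json && python3 drive.py next.json
python3 m.py .15 .168 | grep -v bar
```

```text
clock: 17.3
tcp_pos: [0.6433, -0.2249, 0.2849]
orientation: [-3.129, 0.246, -0.003]
contact_force: [-0.5, -0.4, -1.8]
grip_width: 0.0097
gripper_force: 39.7
clock: 17.8
tcp_pos: [0.6436, -0.2252, 0.2681]
orientation: [-3.13, 0.246, -0.005]
contact_force: [1.2, 0.4, -1.9]
grip_width: 0.0096
gripper_force: 39.7
scene 622 (array([ 639.4, -214.7]), array([ 95.4, 116.9]), 40.1)
top 276 (array([ 660.1, -204.1]), array([ 47.1, 106.5]), 74.6)
clock 17.9 row [-0.0017 -0.0017 -0.0854] [-0.002 -0.004  0.002] |t|0.085 |r|0.00 joints [-0.39  0.75  1.04  1.62 -0.69  1.18 -0.92]
```

To row units: 0.0055 m / 0.3 = 0.0183, 0.004 m / 0.3 = 0.0133.

```bash

echo '0,0,0.0067,0,0,0;0,0,0.0133,0,0,0;0,0,0.0183,0,0,0;0,0,0.0183,0,0,0' > next.json && python3 drive.py next.json
echo '0,0,0.0033,0,0,0;0,0,0.005,0,0,0;0,0,0.005,0,0,0' > next.json && python3 drive.py next.json
echo '0,0,0.0033,0,0,0;0,0,0.005,0,0,0;0,0,0.005,0,0,0' > next.json && python3 drive.py next.json
```

```text
clock: 18.3
tcp_pos: [0.6436, -0.2251, 0.2626]
orientation: [-3.13, 0.246, -0.005]
contact_force: [0.2, 0.4, -1.8]
grip_width: 0.0095
gripper_force: 39.7
clock: 18.6
tcp_pos: [0.6437, -0.2252, 0.2613]
orientation: [-3.13, 0.246, -0.006]
contact_force: [-0.1, -1.3, -1.1]
grip_width: 0.0094
gripper_force: 39.7
clock: 18.9
tcp_pos: [0.6438, -0.2253, 0.2607]
orientation: [-3.13, 0.246, -0.007]
contact_force: [-2.3, 2.8, 4.3]
grip_width: 0.0096
gripper_force: 40.7
```

Contact with the bar at the expected height. Letting go and backing off straight up.

To row units: -0.18 m / 0.3 = -0.6, -0.15 m / 0.3 = -0.5.

```bash

echo '0,0,0,0,0,0;0,0,0,0,0,0;0,0,0,0,0,0;0,0,0,0,0,0' > next.json && python3 drive.py next.json 0.045
echo '0,0,-0.0333,0,0,0;0,0,-0.1,0,0,0;0,0,-0.2,0,0,0;0,0,-0.3333,0,0,0;0,0,-0.4667,0,0,0' > next.json && python3 drive.py next.json
echo '0,-0.1,0,0,0,0;0,-0.2333,0,0,0,0;0,-0.3667,0,0,0,0;0,-0.5,0,0,0,0;0,-0.6,0,0,0,0' > next.json && python3 drive.py next.json
echo '0,0,0,0,0,0;0,0,0,0,0,0;0,0,0,0,0,0;0,0,0,0,0,0;0,0,0,0,0,0' > next.json && python3 drive.py next.json
python3 - <<'E'
from h import *
p,d=grab_frame("scene");cv2.imwrite("pics/s5.png",cv2.resize(p[60:310,60:370],(744,600)))
for n,p,d in(("scene",p,d),("top",)+grab_frame("top")):
    C=cloud(n,d);Z=C[...,2]
    for nm,lo,hi in(("plate",.21,.225),("bridge/saddles",.174,.184)):
        m=(d>0)&(C[...,0]>.35)&(C[...,0]<.72)&(C[...,1]>-.3)&(C[...,1]<-.14)&(Z>lo)&(Z<hi)
        k,l,s,c=cv2.connectedComponentsWithStats(m.astype(np.uint8))
        for i in range(1,k):
            if s[i,4]>25: q=C[l==i];print(n,nm,len(q),q.mean(0).round(4),rect(q[:,:2]))
E
```

```text
clock: 19.3
tcp_pos: [0.6437, -0.2252, 0.2597]
orientation: [-3.13, 0.246, -0.005]
contact_force: [0.7, -0.3, 0.3]
grip_width: 0.045
gripper_force: 0.0
clock: 19.8
tcp_pos: [0.6428, -0.2255, 0.4018]
orientation: [-3.13, 0.246, -0.005]
contact_force: [-0.1, -0.4, 1.0]
grip_width: 0.0449
gripper_force: 0.0
clock: 20.3
tcp_pos: [0.6718, -0.0446, 0.4009]
orientation: [-3.129, 0.242, -0.007]
contact_force: [0.0, -0.5, -0.4]
grip_width: 0.0447
gripper_force: 0.0
clock: 20.8
tcp_pos: [0.6709, -0.0492, 0.4006]
orientation: [-3.13, 0.249, -0.006]
contact_force: [0.2, -0.8, -0.3]
grip_width: 0.0448
gripper_force: 0.0
scene plate 153 [ 0.6452 -0.2226  0.2166] (array([ 643.1, -223.5]), array([11.3, 51.8]), 83.8)
scene bridge/saddles 99 [ 0.4482 -0.1922  0.1782] (array([ 444.7, -191.7]), array([28.9, 29.5]), 83.5)
scene bridge/saddles 267 [ 0.5447 -0.2069  0.1785] (array([ 542.8, -207.6]), array([29.1, 55.8]), 81.3)
scene bridge/saddles 202 [ 0.6492 -0.2187  0.1788] (array([ 642.7, -223.7]), array([29.3, 55.8]), 81.2)
top plate 185 [ 0.6378 -0.223   0.2173] (array([ 641.1, -224.1]), array([10.3, 49.7]), 78.9)
top bridge/saddles 34 [ 0.616  -0.2268  0.1784] (array([ 616.2, -226.3]), array([ 7. , 17.6]), 3.6)
top bridge/saddles 533 [ 0.5409 -0.2076  0.1784] (array([ 541.2, -208.3]), array([28.7, 53.9]), 80.7)
top bridge/saddles 565 [ 0.4301 -0.1899  0.1784] (array([ 430. , -190.6]), array([29. , 53.9]), 80.8)
```

View pics/s5.png

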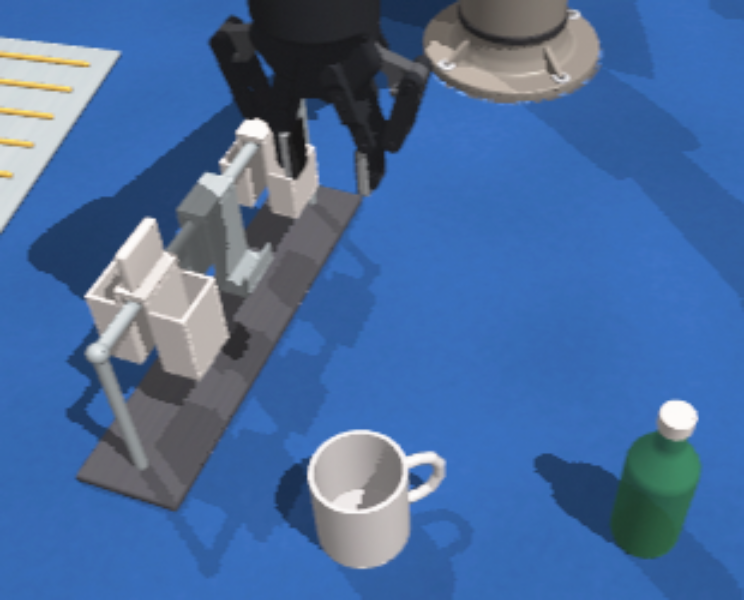

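The caddy hangs level astride the bar at (155,300) in the crop, about 47 mm from the middle saddle. The saddles, mug and bottle look undisturbed, and the gripper is clear of everything.

```bash
python3 -c "
from bench import r, monitor, grab_frame, camera_info
print(r.hand_in())"
```

```text
the job is handed in; nothing more can be done
None
```

I stood the caddy upright, let go of it, took it again by its grip plate and hung it on the free far third of the bar, about 47 mm from the middle saddle with nothing else disturbed; the job was handed in at about 21 s.

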